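# Pass the cordless packs on: charger to inflator, inflator to lamp, lamp to charger

### The job

The large battery pack on the charger is full: put it in the tyre inflator, pass the inflator's half-used medium pack on to the work lamp, and put the lamp's flat small pack on the charger. Each device takes one pack at a time; the empty rubber mat is free for standing one aside meanwhile. Leave every pack upright and fully home in its bay, and leave the lug nut, the tyre gauge and the brush where they lie.

Things in the scene. Friction and masses are not known exactly. Their poses are not given: they have to be found in the camera images.
- large_pack: The large, full battery pack, in the charger at the start: black block, 95 mm tall. Lowest 38 mm: foot 70 (its x) x 48 mm (its y), alike on all packs; above: housing 84 mm (x) x 58 mm (y), grey top plate, all of 4 charge pips lit white. About 0.6 kg, varies. Origin: centre of the underside, z up. Fits a bay either way round (half turn).
- medium_pack: The medium, half-used battery pack, in the inflator at the start: black block, 86 mm tall. Lowest 38 mm: foot 70 (its x) x 48 mm (its y), alike on all packs; above: housing 72 mm (x) x 50 mm (y), grey top plate, 2 of 4 charge pips lit white. About 0.42 kg, varies. Origin: centre of the underside, z up. Fits a bay either way round (half turn).
- small_pack: The small, flat battery pack, in the lamp at the start: black block, 78 mm tall. Lowest 38 mm: foot 70 (its x) x 48 mm (its y), alike on all packs; above: housing 64 mm (x) x 42 mm (y), grey top plate, none of 4 charge pips lit white. About 0.28 kg, varies. Origin: centre of the underside, z up. Fits a bay either way round (half turn).
- charger: Charger, fixed, low grey housing, vents behind the bay. Origin: on the tray under the bay's centre. All 3 devices have this open-topped bay: well 80 (device x) x 58 mm (y) inside, floor 20 mm above the tray, rim flaring 45 deg outward from 46 to 53 mm height (mouth 94 x 72 mm). A pack that is home stands on that floor, its x along device x. Housing: x -48 to 163 mm, y +-65 mm, 48 mm high.
- inflator: Tyre inflator, fixed: black compressor housing with a round white dial on top and a carry bar. Origin: on the tray under the centre of its bay (same bay as the charger: floor at 20 mm, rim at 53 mm). The housing stands behind the bay, from 63 to 190 mm along device +x, 115 mm wide, 109 mm high; the carry bar, at 155 mm, is up to 124 mm high.
- lamp: LED work lamp, fixed: a leaning panel with square LEDs, in a steel bracket. Origin: on the tray under the centre of its bay (same bay as the charger: floor at 20 mm, rim at 53 mm). The panel stands behind the bay, from 63 to 140 mm along device +x, 165 mm wide with its bracket, up to 123 mm high.
- mat: the empty black rubber mat, a free spot for standing a pack aside: 100 by 100 mm, 3 mm thick, fixed. Origin at the centre of its underside, on the tray.
- lug_nut: a loose chrome lug nut standing on the tray: 22 mm across, 37 mm high. Origin at the centre of its underside. Leave it alone.
- tyre_gauge: a loose dial tyre gauge lying face up: dial 66 mm across and 26 mm high, with a brass stem; 124 mm long along its x, from -53 to +71 mm. Origin on its underside. Leave it alone.
- rim_brush: the loose yellow plastic rim brush lying on the tray: 255 mm long along its x (bristle head 110 mm by 52 mm at +x, handle at -x), 52 mm high. Origin at the neck, on its underside. Leave it alone.
There are look-alikes about, which are no part of the job. What is shaped like the small_pack but purple or yellow is not meant.

How it is judged:
At the end, for the whole second after the job is handed in: The large pack stands in the inflator's bay, the medium pack in the lamp's and the small pack in the charger's: each within 10 mm of the bay's centre, its underside within 6 mm of the bay floor's height (20 mm above the tray), within 0.1 rad of upright, released and at rest (horizontal distance between large_pack and inflator below 0.01 m and height (world z) of large_pack between 0.014 and 0.026 m and angle between each of large_pack, medium_pack, small_pack's own z axis and vertical below 0.1 rad and linear speed of each of large_pack, medium_pack, small_pack below 0.02 m/s and horizontal distance between medium_pack and lamp below 0.01 m and height (world z) of medium_pack between 0.014 and 0.026 m and horizontal distance between small_pack and charger below 0.01 m and height (world z) of small_pack between 0.014 and 0.026 m); the robot touches nothing.
It fails at once if the lug nut was displaced by more than 25 mm (distance of lug_nut from where it was at the start of the episode above 0.025 m).
It fails at once if the tyre gauge was displaced by more than 25 mm (distance of tyre_gauge from where it was at the start of the episode above 0.025 m).
It fails at once if the rim brush was displaced by more than 25 mm (distance of rim_brush from where it was at the start of the episode above 0.025 m).
It also fails if it takes over 112 s, if anything falls off the work surface, if the arm or the gripper's body presses on something with over 40 N, if the wrist force passes 120 N, or if a joint passes its speed limit or range.

### The arm

A 6-joint arm with a two-finger parallel gripper is mounted at the origin on the work surface. World frame = base frame: x ahead of the robot, y to its left, z up, the work surface at z = 0. Lengths are in m, angles in rad, forces in N, time in s.
With the tool pointing down it reaches from about 0.375 to 0.9 m from the base axis. Payload 3.1 kg.
Tool frame: the origin (TCP) lies between the finger pads; the fingertips stand manip.finger_overhang ahead of it and the grasp point (between the pads) lies 5 mm behind it (manip.finger_overhang is the distance from the TCP to the fingertips, in m); z points along the fingers, y is the line along which they close (so a half turn about z gives the same grasp; the last joint's range is limited). The gripper opens to 85 mm and grips with 20 to 120 N. Pads are 22 mm wide; open, the fingers measure 114 mm over their backs; the gripper's body (76 mm by 85 mm) begins 54 mm behind the grasp point. The pads swing forward as they close: fully open they stand 13 mm farther back than shut.
Start: joints at [0.998, 0.527, 1.433, -0, 1.181, -0.178], TCP at [0.24, 0.577, 0.245] pointing down, gripper open.
Joint ranges: [-3.08, 3.08], [-0.75, 2.2], [0.22, 2.44], [-1.43, 4.57], [0, 2.65], [-2.85, 2.85]. Speed limits (rad/s): [2.79, 2.79, 3.14, 3.14, 3.14, 3.14].

### API

Orientations are given as a unit quaternion [x, y, z, w].
In Python, from station import manip gives the robot as it stands.
- The arm moves only by the tool drive_tool, never from a script. Its argument "plan" is a list of rows, each a list of 7 numbers: the shift along the tool's x, y, z in m, then the turn, a rotation vector about the tool's x, y, z in degrees, then the opening, from -1 (shut) to 1 (fully open). In form: [[x, y, z, wx, wy, wz, gripper], ...]. A call has 1 to 10 rows; each row shifts and turns the commanded pose from where the row before left it, along the tool's axes as they then stand; what a row does not reach is not made up. A row lasts 1/10 s, in which the tool goes at most 50 mm and 8.59 degrees, less where a joint would pass 70% of its speed; a pose out of reach is approached as far as the arm can. A call is refused whole if a number of a shift passes 0.05 or a number of a turn 8.59, either way. A call with a gripper value outside its range is refused whole. The fingers move at their own pace and stop on an object; "newtons" is the grip in N (left out, the last holds). Time passes only in rows, so rows that do not move let the fingers close. It gives the time, the measured TCP pose, the force, the opening and the grip force at its end, in the units of the state.
- manip.sense(): the state, without advancing time (a new reading comes with each control period).
- manip.snapshot(name): name is "side" or "top" or "wrist"; returns a dict with "image" (400x640x3 uint8, red, green, blue), "z_map" (400x640 float32, m along the optical axis (not along the pixel's ray), 0 where there is no reading), "fov_y" (degrees; the focal length in pixels is half the picture's height over the tangent of half this angle, whatever the lens; pixels are square), "cx", "cy" (the principal point, pixels), "extrinsics" (4x4, takes a point from camera to world coordinates); the wrist camera has in their place "mount" (4x4, takes a point from camera to tool coordinates, whose origin is the TCP and whose axes are the flange's). Camera axes: x right, y up, looking along -z (the intrinsics and any distortion apply to the point x, -y, -z); pixel columns grow to the right and rows downward; lengths in m; the calibration is good to about 2 mm. A picture is of the moment at which its call begins: read the wrist's pose just before it.
- manip.sign_off(): hands the job in; it is judged then, once.
The state is a dict: "t": time; "q": joint angles; "qd": joint speeds; "tau": joint torques, N m; "tcp_pos": TCP position; "tool_rot": TCP orientation; "force": force on the tool from outside, world axes, zero at the start; "ft_torque": the same for the moment, N m; "finger_gap": opening from 0.0 (shut) to 1.0 (fully open); "gripper_force": force on a finger pad.
Only numpy, scipy, OpenCV 4.12 (cv2) and the standard library are available. Lean on these libraries where they do the work, as an engineer would, in place of code of your own. Each camera call takes 0.05 s, during which the arm holds its last target. There are 200 camera calls.

## Working session

There is one attempt and no reset: what is moved stays moved. The work goes in short steps, Python scripts to look and compute and a tool call to move; the robot and the scene stay as the last step left them, time stands still between calls to the robot, and variables do not carry over. Pictures are saved under pics/ and viewed, at most 14 in all, crops included, and the job is handed in when it is done.

Besides the shell and the picture viewer there is one more tool, called after "Emit:" by a JSON object that holds its "fn" and its "kwargs". drive_tool: Moves the arm, as the interface text tells. Its arguments: {"type":"object","properties":{"plan":{"type":"array"},"newtons":{"type":"number"}},"required":["plan"]}

```bash
ls; mkdir -p pics; cat > h.py <<'E'
import numpy as np, cv2
from station import manip
from scipy.spatial.transform import Rotation as R
def snap(n):
    s=manip.sense(); d=manip.snapshot(n)
    if n=="wrist":
        T=np.eye(4);T[:3,:3]=R.from_quat(s["tool_rot"]).as_matrix();T[:3,3]=s["tcp_pos"]
        d["extrinsics"]=T@np.array(d["mount"])
    return d
def K(d): return 200/np.tan(np.radians(d["fov_y"])/2)
def ray(d,u,v):
    E=np.array(d["extrinsics"]);f=K(d)
    c=np.array([(u-d["cx"])/f,-(v-d["cy"])/f,-1.]);return E[:3,3],E[:3,:3]@c
def onz(d,u,v,z):
    o,r=ray(d,u,v);return o+r*(z-o[2])/r[2]
def cloud(d):
    f=K(d);v,u=np.mgrid[0:400,0:640];z=d["z_map"]
    P=np.stack([(u-d["cx"])/f*z,-(v-d["cy"])/f*z,-z],-1);E=np.array(d["extrinsics"])
    P=P@E[:3,:3].T+E[:3,3];P[z==0]=np.nan;return P
def save(d,n): cv2.imwrite("pics/"+n,d["image"][:,:,::-1])
E
python3 - <<'E'
from h import *
for n in("top","side"):
    d=snap(n);save(d,n+"0.png");print(n,{k:d[k] for k in d if k not in("image","z_map")})
print(manip.sense(),manip.finger_overhang)
E
```

```text
pics
top {'fov_y': 43.13416976298994, 'cx': 313.6583283652467, 'cy': 194.38588260112638, 'extrinsics': array([[-0.02695921,  0.99305972, -0.11447968,  0.31582609],
       [-0.99938821, -0.02422269,  0.02522836,  0.08680759],
       [ 0.02228026,  0.11508978,  0.9931052 ,  1.33459848],
       [ 0.        ,  0.        ,  0.        ,  1.        ]])}
side {'fov_y': 49.3536974013123, 'cx': 317.9113638664432, 'cy': 198.44837200592698, 'extrinsics': array([[ 0.66630767,  0.58410147, -0.46352946, -0.09675396],
       [-0.74548296,  0.50761671, -0.43194957, -0.47595757],
       [-0.01700708,  0.63336463,  0.7736666 ,  1.03229564],
       [ 0.        ,  0.        ,  0.        ,  1.        ]])}
{'t': 0.1, 'q': array([ 9.97505944e-01,  5.28370409e-01,  1.43377190e+00, -5.67028529e-09,
        1.18143084e+00, -1.78451038e-01]), 'qd': array([-0.00045119, -0.00161049, -0.00322893, -0.00018955,  0.00014629,
       -0.00114336]), 'tau': array([-1.79840704e-04, -4.43308139e+01, -1.78586465e+01, -2.26752827e-04,
        3.90709582e-03, -1.32507679e-06]), 'tcp_pos': array([0.24001363, 0.57640276, 0.2444339 ]), 'tool_rot': array([ 1.96139682e-01,  9.80575466e-01, -9.21117682e-04, -3.63500193e-04]), 'force': array([ 0.01380145,  0.19802564, -0.29574239]), 'ft_torque': array([ 0.00884875, -0.00064269, -0.01832927]), 'gripper_force': 0.0, 'finger_gap': 0.9978540935249394} 0.014
```

View pics/top0.png

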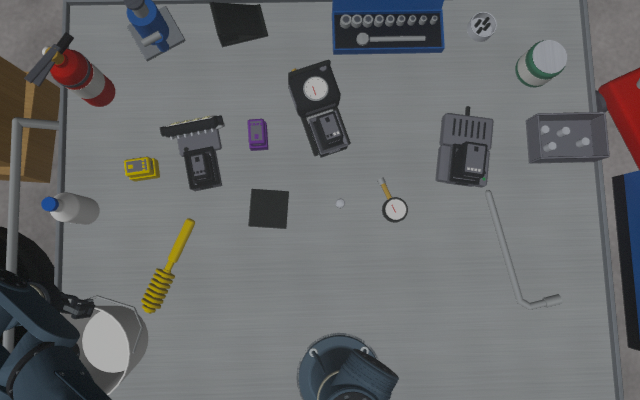

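View pics/side0.png

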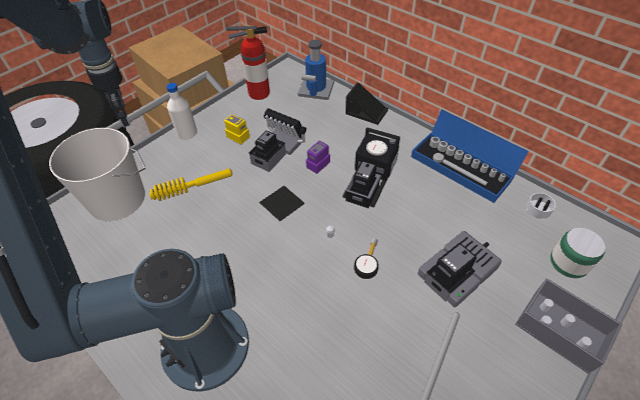

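Candidates for packs (top view): charger pack (468,160), inflator pack (326,130), lamp pack (203,163). Look-alikes: purple block (258,135), yellow block (141,168), black wedge (238,22), mat (268,208). I choose the three black ones standing in devices. Next: measure with depth and take a close crop.

```bash
python3 - <<'E'
from h import *
t=snap("top");s=snap("side")
A=[]
for n,(u,v) in dict(charger=(470,155),inflator=(327,127),lamp=(202,160)).items():
    A.append(cv2.resize(t["image"][v-45:v+45,u-45:u+45],(260,260),interpolation=cv2.INTER_CUBIC))
B=[]
for u,v in((455,265),(365,180),(268,145)):
    B.append(cv2.resize(s["image"][v-45:v+45,u-45:u+45],(260,260),interpolation=cv2.INTER_CUBIC))
cv2.imwrite("pics/crop.png",np.vstack([np.hstack(A),np.hstack(B)])[:,:,::-1])
C={k:cloud(d) for k,d in(("top",t),("side",s))}
for n,(u,v) in dict(charger=(470,155),inflator=(327,127),lamp=(202,160)).items():
    p=onz(t,u,v,.1)[:2]
    for k in C:
        P=C[k].reshape(-1,3);m=(np.hypot(*(P[:,:2]-p).T)<.05)&(P[:,2]>.07)&(P[:,2]<.13)
        Q=P[m];h=np.median(Q[:,2]);Q=Q[abs(Q[:,2]-h)<.008]
        print(n,k,p.round(3),len(Q),h.round(4),cv2.minAreaRect((Q[:,:2]*1000).astype(np.float32)))
for n,(u,v,z) in dict(mat=(268,208,0),nut=(340,203,.037),gauge=(395,209,.026),brushend=(190,222,.03),brushhead=(150,308,.05),purple=(258,132,.07),yellow=(141,166,.07)).items(): print(n,onz(t,u,v,z).round(3))
E
```

```text
charger top [ 0.548 -0.338] 713 0.1144 ((537.1951904296875, -342.30718994140625), (58.71876525878906, 81.0805892944336), 79.28520965576172)
charger side [ 0.548 -0.338] 638 0.1147 ((537.27734375, -344.28094482421875), (58.67289733886719, 81.26020050048828), 79.9198989868164)
inflator top [0.627 0.018] 563 0.1055 ((625.80517578125, 12.042842864990234), (72.55223083496094, 50.86469650268555), 16.304439544677734)
inflator side [0.627 0.018] 334 0.1043 ((625.4511108398438, 10.884410858154297), (74.43101501464844, 50.37110137939453), 16.957782745361328)
lamp top [0.55  0.328] 433 0.0971 ((538.387939453125, 338.8779296875), (64.05516052246094, 42.2308349609375), 10.208098411560059)
lamp side [0.55  0.328] 219 0.0957 ((535.9244995117188, 336.8893737792969), (66.71688842773438, 42.991127014160156), 8.6609525680542)
mat [0.436 0.175 0.   ]
nut [ 0.441 -0.014  0.037]
gauge [ 0.423 -0.157  0.026]
brushend [0.403 0.373 0.03 ]
brushhead [0.191 0.467 0.05 ]
purple [0.625 0.192 0.07 ]
yellow [0.544 0.487 0.07 ]
```

View pics/crop.png

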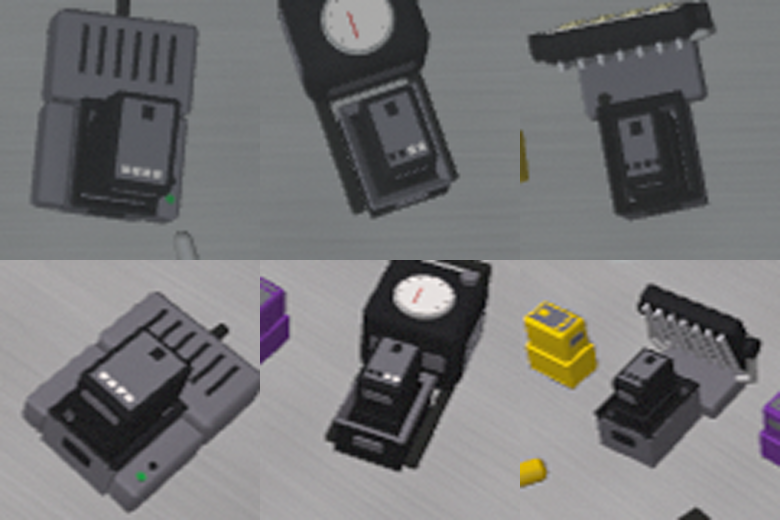

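The crop confirms the choice: the charger pack has 4 lit pips, the inflator pack 2 and the lamp pack none, all black. First move is to the lamp.

```bash
cat >> h.py <<'E'
def go(x,y,z,yaw):
    "shift in tool axes to reach x,y,z, and turn to bring tool y to yaw (deg), tool down; translation first"
    s=manip.sense();r=R.from_quat(s["tool_rot"]);d=r.inv().apply(np.array([x,y,z])-s["tcp_pos"])
    a=np.radians(yaw);Y=np.array([np.cos(a),np.sin(a),0]);Z=np.array([0,0,-1.]);X=np.cross(Y,Z)
    t=r.inv()*R.from_matrix(np.stack([X,Y,Z],1))
    print("shift mm",(d*1000).round(1),"turn deg",np.degrees(t.as_rotvec()).round(2),"n",int(np.ceil(np.linalg.norm(d)/.05)),"TCP",s["tcp_pos"].round(4))
E
python3 - <<'E'
from h import *
go(.538,.339,.29,100)
d=manip.snapshot("wrist");print(d["mount"],d["fov_y"],d["cx"],d["cy"])
E
```

```text
shift mm [-366.3 -104.8  -45.3] turn deg [-7.000e-02 -3.000e-02 -3.262e+01] n 8 TCP [0.2401 0.5766 0.2447]
[[ 4.83794999e-05  9.57489347e-01  2.88468625e-01  7.30779632e-02]
 [ 9.99999883e-01 -1.85142206e-04  4.46815302e-04  5.16082389e-04]
 [ 4.81228610e-04  2.88468570e-01 -9.57489244e-01 -1.28805387e-01]
 [ 0.00000000e+00  0.00000000e+00  0.00000000e+00  1.00000000e+00]] 58.76519478730187 317.0463586787818 202.00554126111757
```

Emit:
{"fn": "drive_tool", "kwargs": {"plan": [[-0.045, -0.013, -0.009, 0, 0, 0, 1], [-0.045, -0.013, -0.009, 0, 0, 0, 1], [-0.046, -0.013, -0.009, 0, 0, 0, 1], [-0.046, -0.013, -0.009, 0, 0, 0, 1], [-0.046, -0.013, -0.009, 0, 0, 0, 1], [-0.046, -0.013, 0, 0, 0, 0, 1], [-0.046, -0.013, 0, 0, 0, 0, 1], [-0.046, -0.013, 0, 0, 0, -8.2, 1], [0, 0, 0, 0, 0, -8.2, 1], [0, 0, 0, 0, 0, -8.2, 1]], "newtons": 50}}

```text
t: 1.25
tcp_pos: [0.5397, 0.3384, 0.2898]
tool_rot: [-0.018, 1.0, -0.0, -0.0]
force: [-0.4, 0.1, -0.4]
finger_gap: 1.002
gripper_force: 0.0
```

Emit:
{"fn": "drive_tool", "kwargs": {"plan": [[0, 0, 0, 0, 0, -8.0, 1], [0, 0, 0, 0, 0, 0, 1], [0, 0, 0, 0, 0, 0, 1]]}}

```text
t: 1.55
tcp_pos: [0.5381, 0.3401, 0.2902]
tool_rot: [-0.086, 0.996, -0.0, -0.0]
force: [-0.1, -1.0, 0.3]
finger_gap: 0.996
gripper_force: 0.0
```

```bash
python3 - <<'E'
from h import *
go(.538,.339,.29,100)
d=snap("wrist");save(d,"w1.png");C=cloud(d)
np.save("w1.npy",C)
P=C.reshape(-1,3);p=[.538,.339]
m=(np.hypot(*(P[:,:2]-p).T)<.055)&(P[:,2]>.08)&(P[:,2]<.11);Q=P[m];h=np.median(Q[:,2]);Q=Q[abs(Q[:,2]-h)<.004]
print(h,cv2.minAreaRect((Q[:,:2]*1000).astype(np.float32)))
E
```

```text
shift mm [ 0.3 -1.1  0.2] turn deg [-0.   -0.02 -0.18] n 1 TCP [0.5381 0.3401 0.2902]
0.09855305322027458 ((538.3357543945312, 339.0626525878906), (62.990962982177734, 41.598854064941406), 9.781832695007324)
```

View pics/w1.png

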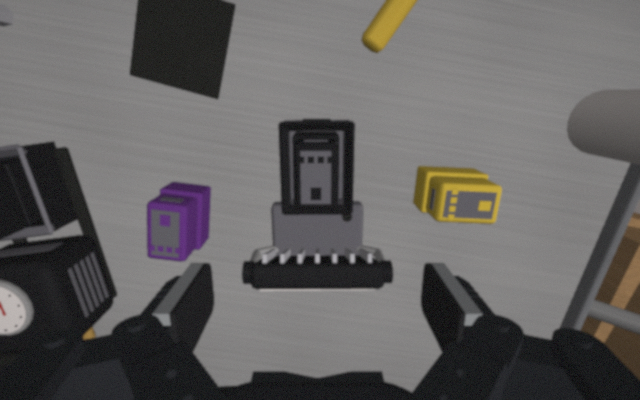

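The wrist view shows the lamp bay at about (317,165). The pack in it has no pips lit, with the purple (180,220) and yellow (458,195) look-alikes to the sides. Next I measure the bay rim.

```bash
cat >> h.py <<'E'
def rim(C,p,yaw,lo=.044,hi=.057):
    "extent of rim-height points in device axes about p"
    P=C.reshape(-1,3);a=np.radians(yaw);ax=np.array([np.cos(a),np.sin(a)]);ay=np.array([-ax[1],ax[0]])
    q=P[:,:2]-p;L=np.stack([q@ax,q@ay],1);m=(P[:,2]>lo)&(P[:,2]<hi)&(abs(L[:,0])<.056)&(abs(L[:,1])<.06)
    L=L[m]*1000;z=P[m,2]
    hx=np.histogram(L[:,0],np.arange(-58,59,4));hy=np.histogram(L[:,1],np.arange(-60,61,4))
    print("z",np.percentile(z,[5,50,95]).round(4),"x%",np.percentile(L[:,0],[1,99]).round(1),"y%",np.percentile(L[:,1],[1,99]).round(1));print(hx[0],hy[0])
    return L,z
E
python3 - <<'E'
from h import *
C=np.load("w1.npy");rim(C,np.array([.5383,.3391]),9.8)
t=cloud(snap("top"))
for p,a in(((.5383,.3391),9.8),((.6256,.0115),16.6),((.5372,-.3433),-10.4)):rim(t,np.array(p),a,.047)
E
```

```text
z [0.0466 0.0513 0.0544] x% [-46.9  51.1] y% [-37.7  39.6]
[  0   0 112 276 302 199 101  83  88  79  82  81  82  85  82  83  72  73
  73  73  75  73  70  72  68 124 290  72   0] [  0   0   0   0   0 155 377 379  86  91  70  66  68  68  64  56  68  64
  63  65 100  70 247 381 324   8   0   0   0   0]
z [0.0477 0.0514 0.0562] x% [-46.9  51.5] y% [-37.9  15.9]
[ 0  0 10 23 10 13 17  7  7  7 10  6  5  7  9  6  5  8  7  7  5  8  5  6
  7 27 33  9  0] [ 0  0  0  0  0 30 52 40 17 41 12  9 10 11 11 11  7  5  6  2  0  0  0  0
  0  0  0  0  0  0]
z [0.0475 0.0511 0.0554] x% [-49.4  50.3] y% [-37.8  39.9]
[ 0  0 36 42 21 15 21 11  9  6 12  7  6  6  7  9  8  7  8  8  9  6  8  4
  8 15 16  6  0] [ 0  0  0  0  0 25 51 14  5  7  7  7  6  9  7  7  8  4  8  7 13 11 17 46
 49  3  0  0  0  0]
z [0.0475 0.0506 0.0551] x% [-53.6  55.7] y% [-50.9  58.2]
[ 1 42 33 18  7  5  5  6  4  6  4  4  4  5  5  5  3  3  4  4  5  4  5  8
  9  9 11 17 16] [ 0  3  2  0  0  4  6  7  4  6  3  3  5  6  3  5  4  6  7  9  6  9 17 46
 56 19  3  4  4  5]
```

Emit:
{"fn": "drive_tool", "kwargs": {"plan": [[0, -0.001, 0.045, 0, 0, 0, 1], [0, 0, 0.045, 0, 0, 0, 1], [0, 0, 0.045, 0, 0, 0, 1], [0, 0, 0.037, 0, 0, 0, 1], [0, 0, 0.02, 0, 0, 0, 1], [0, 0, 0.02, 0, 0, 0, 1], [0, 0, 0, 0, 0, 0, 1], [0, 0, 0, 0, 0, 0, -1], [0, 0, 0, 0, 0, 0, -1], [0, 0, 0, 0, 0, 0, -1]]}}

```text
t: 2.65
tcp_pos: [0.5393, 0.3396, 0.0799]
tool_rot: [-0.087, 0.996, 0.0, 0.001]
force: [-0.6, 0.3, -0.2]
finger_gap: 0.517
gripper_force: 0.0
```

Emit:
{"fn": "drive_tool", "kwargs": {"plan": [[0, 0, 0, 0, 0, 0, -1], [0, 0, 0, 0, 0, 0, -1], [0, 0, 0, 0, 0, 0, -1], [0, 0, 0, 0, 0, 0, -1]]}}

```text
t: 3.05
tcp_pos: [0.5393, 0.3395, 0.08]
tool_rot: [-0.087, 0.996, 0.0, 0.001]
force: [-1.4, -1.3, 6.7]
finger_gap: 0.486
gripper_force: 51.6
```

Emit:
{"fn": "drive_tool", "kwargs": {"plan": [[0, 0, -0.01, 0, 0, 0, -1], [0, 0, -0.02, 0, 0, 0, -1], [0, 0, -0.03, 0, 0, 0, -1], [0, 0, -0.03, 0, 0, 0, -1], [0, 0, -0.03, 0, 0, 0, -1], [0, 0, 0, 0, 0, 0, -1]]}}

```text
t: 3.65
tcp_pos: [0.5408, 0.3404, 0.203]
tool_rot: [-0.087, 0.996, 0.001, 0.004]
force: [1.6, 0.2, -2.3]
finger_gap: 0.481
gripper_force: 51.6
```

```bash
python3 - <<'E'
from h import *
go(.436,.175,.18,100);print(manip.sense()["force"],manip.sense()["finger_gap"])
d=snap("top");m=(d["image"].max(2)<70);n,l,s,c=cv2.connectedComponentsWithStats(m[180:240,235:300].astype(np.uint8));i=1+s[1:,4].argmax();print(s[i],onz(d,c[i][0]+235,c[i][1]+180,.003))
E
```

```text
shift mm [ 132.1 -144.7   21.5] turn deg [ 0.12  0.53 -0.01] n 4 TCP [0.5408 0.3404 0.203 ]
[ 1.60503076  0.15569259 -2.31501539] 0.48143449841014824
[  14    9   40   39 1358] [0.43544799 0.17328273 0.003     ]
```

Emit:
{"fn": "drive_tool", "kwargs": {"plan": [[0.026, -0.029, 0, 0, 0, 0, -1], [0.027, -0.029, 0, 0, 0, 0, -1], [0.027, -0.029, 0, 0, 0, 0, -1], [0.026, -0.029, 0, 0, 0, 0, -1], [0.026, -0.029, 0, 0, 0, 0, -1], [0, 0, 0.03, 0, 0, 0, -1], [0, 0, 0.03, 0, 0, 0, -1], [0, 0, 0.03, 0, 0, 0, -1], [0, 0, 0.02, 0, 0, 0, -1], [0, 0, 0, 0, 0, 0, -1]]}}

```text
t: 4.7
tcp_pos: [0.4302, 0.1729, 0.085]
tool_rot: [-0.087, 0.996, -0.0, -0.005]
force: [-0.0, 0.5, -2.3]
finger_gap: 0.484
gripper_force: 51.8
```

```bash
python3 - <<'E'
from h import *
go(.4355,.1735,.063,100)
E
```

```text
shift mm [-5.6 -0.3 21.9] turn deg [ 0.02 -0.55 -0.05] n 1 TCP [0.4302 0.1729 0.085 ]
```

Emit:
{"fn": "drive_tool", "kwargs": {"plan": [[-0.003, 0, 0, 0, 0, 0, -1], [0, 0, 0.01, 0, 0, 0, -1], [0, 0, 0.005, 0, 0, 0, -1], [0, 0, 0.003, 0, 0, 0, -1], [0, 0, 0.002, 0, 0, 0, -1], [0, 0, 0, 0, 0, 0, -1], [0, 0, 0, 0, 0, 0, -1]]}}

```text
t: 5.4
tcp_pos: [0.4365, 0.174, 0.0685]
tool_rot: [-0.087, 0.996, -0.0, 0.0]
force: [-0.0, 0.3, -3.4]
finger_gap: 0.486
gripper_force: 51.9
```

Emit:
{"fn": "drive_tool", "kwargs": {"plan": [[0, 0, 0.003, 0, 0, 0, -1], [0, 0, 0.002, 0, 0, 0, -1], [0, 0, 0, 0, 0, 0, -1], [0, 0, 0, 0, 0, 0, -1]]}}

```text
t: 5.8
tcp_pos: [0.4364, 0.174, 0.0632]
tool_rot: [-0.087, 0.996, -0.0, -0.0]
force: [0.2, 1.1, -3.3]
finger_gap: 0.483
gripper_force: 51.9
```

Emit:
{"fn": "drive_tool", "kwargs": {"plan": [[0, 0, 0.002, 0, 0, 0, -1], [0, 0, 0, 0, 0, 0, -1], [0, 0, 0, 0, 0, 0, -1]]}}

```text
t: 6.1
tcp_pos: [0.4363, 0.1739, 0.0629]
tool_rot: [-0.087, 0.996, -0.0, 0.0]
force: [-4.0, -1.4, 14.2]
finger_gap: 0.484
gripper_force: 53.8
```

Emit:
{"fn": "drive_tool", "kwargs": {"plan": [[0, 0, -0.001, 0, 0, 0, 1], [0, 0, 0, 0, 0, 0, 1], [0, 0, 0, 0, 0, 0, 1], [0, 0, 0, 0, 0, 0, 1], [0, 0, -0.03, 0, 0, 0, 1], [0, 0, -0.05, 0, 0, 0, 1], [0, 0, -0.05, 0, 0, 0, 1], [0, 0, -0.05, 0, 0, 0, 1], [0, 0, -0.04, 0, 0, 0, 1], [0, 0, 0, 0, 0, 0, 1]]}}

```text
t: 7.1
tcp_pos: [0.4399, 0.1746, 0.2878]
tool_rot: [-0.087, 0.996, 0.0, 0.007]
force: [-0.4, 0.8, 0.2]
finger_gap: 0.995
gripper_force: 0.0
```

```bash
python3 - <<'E'
from h import *
go(.626,.0115,.29,106.5)
E
```

```text
shift mm [-1.55e+02 -1.93e+02 -1.00e-01] turn deg [-0.07  0.75 -6.5 ] n 5 TCP [0.4399 0.1746 0.2878]
```

Emit:
{"fn": "drive_tool", "kwargs": {"plan": [[-0.031, -0.038, 0, 0, 0, 0, 1], [-0.031, -0.038, 0, 0, 0, 0, 1], [-0.031, -0.039, 0, 0, 0, 0, 1], [-0.031, -0.039, 0, 0, 0, 0, 1], [-0.031, -0.039, 0, 0, 0, 0, 1], [0, 0, 0, 0, 0, -6.5, 1], [0, 0, 0, 0, 0, 0, 1], [0, 0, 0, 0, 0, 0, 1]]}}

```text
t: 7.9
tcp_pos: [0.6214, 0.0112, 0.2808]
tool_rot: [-0.142, 0.99, 0.001, -0.002]
force: [-0.3, 0.2, 0.4]
finger_gap: 1.001
gripper_force: 0.0
```

```bash
cat >> h.py <<'E'
def pack(C,p,zlo,zhi,r=.055):
    P=C.reshape(-1,3);m=(np.hypot(*(P[:,:2]-p).T)<r)&(P[:,2]>zlo)&(P[:,2]<zhi);Q=P[m];h=np.median(Q[:,2]);Q=Q[abs(Q[:,2]-h)<.004]
    print("pack",h.round(4),cv2.minAreaRect((Q[:,:2]*1000).astype(np.float32)))
E
python3 - <<'E'
from h import *
C=cloud(snap("wrist"))
pack(C,[.6256,.0115],.095,.115)
rim(C,np.array([.6256,.0115]),16.6,.049)
go(.6256,.0115,.082,106.6)
pack(cloud(snap("top")),[.436,.174],.06,.1)
E
```

```text
pack 0.1067 ((626.4666748046875, 11.604961395263672), (71.44793701171875, 49.43467330932617), 18.054481506347656)
z [0.0493 0.0517 0.0539] x% [-49.2  48.7] y% [-38.2  40. ]
[  0   0 248 296  77  70  86  61  58  61  63  55  61  55  59  59  53  51
  55  54  51  54  49  53  57  65  62   6   0] [  0   0   0   0   0 185 380 165  30  31  32  32  33  30  30  32  31  32
  35  31  34  30  68 345 314  19   0   0   0   0]
shift mm [ -4.6  -1.5 199.3] turn deg [ 0.07 -0.13 -0.18] n 4 TCP [0.6213 0.0115 0.2813]
pack 0.0806 ((434.6138916015625, 173.70736694335938), (62.525474548339844, 41.650760650634766), 8.933277130126953)
```

Emit:
{"fn": "drive_tool", "kwargs": {"plan": [[-0.005, -0.001, 0.03, 0, 0, -0.6, 1], [0, 0, 0.045, 0, 0, 0, 1], [0, 0, 0.045, 0, 0, 0, 1], [0, 0, 0.04, 0, 0, 0, 1], [0, 0, 0.02, 0, 0, 0, 1], [0, 0, 0.018, 0, 0, 0, 1], [0, 0, 0, 0, 0, 0, 1], [0, 0, 0, 0, 0, 0, 1], [0, 0, 0, 0, 0, 0, -1], [0, 0, 0, 0, 0, 0, -1]]}}

```text
t: 9.0
tcp_pos: [0.6285, 0.0113, 0.0859]
tool_rot: [-0.149, 0.989, -0.0, 0.001]
force: [0.2, 0.1, -0.2]
finger_gap: 0.692
gripper_force: 0.0
```

Emit:
{"fn": "drive_tool", "kwargs": {"plan": [[0, 0, 0, 0, 0, 0, -1], [0, 0, 0, 0, 0, 0, -1], [0, 0, 0, 0, 0, 0, -1], [0, 0, 0, 0, 0, 0, -1]], "newtons": 60}}

```text
t: 9.4
tcp_pos: [0.6286, 0.0114, 0.086]
tool_rot: [-0.148, 0.989, -0.0, 0.001]
force: [-1.1, 1.7, 5.7]
finger_gap: 0.579
gripper_force: 63.3
```

Emit:
{"fn": "drive_tool", "kwargs": {"plan": [[0, 0, -0.01, 0, 0, 0, -1], [0, 0, -0.02, 0, 0, 0, -1], [0, 0, -0.03, 0, 0, 0, -1], [0, 0, -0.03, 0, 0, 0, -1], [0, 0, -0.03, 0, 0, 0, -1], [0, 0, -0.02, 0, 0, 0, -1], [0, 0, 0, 0, 0, 0, -1], [0, 0, 0, 0, 0, 0, -1]]}}

```text
t: 10.2
tcp_pos: [0.6268, 0.0112, 0.2238]
tool_rot: [-0.148, 0.989, 0.0, -0.001]
force: [-0.2, 0.3, -3.7]
finger_gap: 0.576
gripper_force: 62.9
```

```bash
python3 - <<'E'
from h import *
go(.5415,.340,.226,99.8);print(manip.sense()["finger_gap"])
E
```

```text
shift mm [-14.9 339.3  -2.1] turn deg [ 0.02 -0.07  7.27] n 7 TCP [0.6268 0.0112 0.2238]
0.5760867999783355
```

Emit:
{"fn": "drive_tool", "kwargs": {"plan": [[-0.002, 0.03, 0, 0, 0, 0, -1], [-0.002, 0.045, 0, 0, 0, 0, -1], [-0.002, 0.045, 0, 0, 0, 0, -1], [-0.002, 0.045, 0, 0, 0, 0, -1], [-0.002, 0.045, 0, 0, 0, 0, -1], [-0.002, 0.045, 0, 0, 0, 0, -1], [-0.002, 0.045, 0, 0, 0, 0, -1], [-0.001, 0.039, 0, 0, 0, 7.3, -1], [0, 0, 0, 0, 0, 0, -1], [0, 0, 0, 0, 0, 0, -1]]}}

```text
t: 11.2
tcp_pos: [0.5406, 0.3401, 0.2218]
tool_rot: [-0.087, 0.996, -0.001, -0.002]
force: [0.5, -1.1, -3.9]
finger_gap: 0.578
gripper_force: 63.6
```

```bash
python3 - <<'E'
from h import *
go(.5415,.340,.125,99.8)
C=cloud(snap("wrist"));rim(C,np.array([.540,.340]),9.8,.047)
E
```

```text
shift mm [-1.4 -0.1 96.8] turn deg [-0.1  -0.26  0.17] n 2 TCP [0.5406 0.3401 0.2218]
z [0.0476 0.0513 0.0537] x% [-49.5 -15.1] y% [-38.6  38.9]
[  0   0 458 389 260 109 107 100 113 100  76  10   0   0   0   0   0   0
   0   0   0   0   0   0   0   0   0   0   0] [  0   0   0   0   0 128 214 144  54  56  58  50  51  55  53  55  56  49
  53  57  53  50 130 212 144   0   0   0   0   0]
```

Emit:
{"fn": "drive_tool", "kwargs": {"plan": [[-0.001, 0, 0.03, 0, 0, 0, -1], [0, 0, 0.035, 0, 0, 0, -1], [0, 0, 0.025, 0, 0, 0, -1], [0, 0, 0.01, 0, 0, 0, -1], [0, 0, 0.01, 0, 0, 0, -1], [0, 0, 0.01, 0, 0, 0, -1], [0, 0, 0.005, 0, 0, 0, -1], [0, 0, 0, 0, 0, 0, -1], [0, 0, 0, 0, 0, 0, -1]]}}

```text
t: 12.15
tcp_pos: [0.5438, 0.3401, 0.1]
tool_rot: [-0.085, 0.996, 0.0, 0.001]
force: [0.0, 0.7, -3.3]
finger_gap: 0.577
gripper_force: 63.6
```

Emit:
{"fn": "drive_tool", "kwargs": {"plan": [[0.002, 0, 0.005, 0, 0, 0, -1], [0, 0, 0.004, 0, 0, 0, -1], [0, 0, 0.002, 0, 0, 0, -1], [0, 0, 0.001, 0, 0, 0, -1], [0, 0, 0, 0, 0, 0, -1]]}}

```text
t: 12.65
tcp_pos: [0.5413, 0.3395, 0.0871]
tool_rot: [-0.085, 0.996, -0.0, -0.0]
force: [0.7, 0.2, -4.0]
finger_gap: 0.578
gripper_force: 63.7
```

Emit:
{"fn": "drive_tool", "kwargs": {"plan": [[0, 0, 0.001, 0, 0, 0, -1], [0, 0, 0.001, 0, 0, 0, -1], [0, 0, 0.001, 0, 0, 0, -1], [0, 0, 0, 0, 0, 0, -1]]}}

```text
t: 13.05
tcp_pos: [0.5416, 0.3397, 0.086]
tool_rot: [-0.085, 0.996, 0.0, 0.0]
force: [-1.1, 0.0, 5.2]
finger_gap: 0.577
gripper_force: 64.7
```

Emit:
{"fn": "drive_tool", "kwargs": {"plan": [[0, 0, 0, 0, 0, 0, 1], [0, 0, 0, 0, 0, 0, 1], [0, 0, 0, 0, 0, 0, 1], [0, 0, 0, 0, 0, 0, 1], [0, 0, -0.03, 0, 0, 0, 1], [0, 0, -0.05, 0, 0, 0, 1], [0, 0, -0.05, 0, 0, 0, 1], [0, 0, -0.05, 0, 0, 0, 1], [0, 0, -0.02, 0, 0, 0, 1], [0, 0, 0, 0, 0, 0, 1]]}}

```text
t: 14.05
tcp_pos: [0.5436, 0.3405, 0.2891]
tool_rot: [-0.085, 0.996, 0.001, 0.005]
force: [0.4, -0.2, -0.4]
finger_gap: 1.002
gripper_force: 0.0
```

```bash
python3 - <<'E'
from h import *
pack(cloud(snap("wrist")),[.540,.340],.09,.12)
pack(cloud(snap("top")),[.540,.340],.09,.12)
go(.537,-.3433,.285,79.6)
E
```

```text
pack 0.1067 ((539.6344604492188, 340.0011901855469), (70.90009307861328, 49.3798942565918), 10.978523254394531)
pack 0.1057 ((542.7682495117188, 327.92816162109375), (71.43858337402344, 27.352779388427734), 15.54542350769043)
shift mm [ 119.9 -672.    -1. ] turn deg [-1.000e-02 -3.000e-02  2.018e+01] n 14 TCP [0.541  0.3393 0.2839]
```

Emit:
{"fn": "drive_tool", "kwargs": {"plan": [[0.008, -0.045, 0, 0, 0, 0, 1], [0.008, -0.045, 0, 0, 0, 0, 1], [0.008, -0.045, 0, 0, 0, 0, 1], [0.008, -0.045, 0, 0, 0, 0, 1], [0.008, -0.045, 0, 0, 0, 0, 1], [0.008, -0.045, 0, 0, 0, 0, 1], [0.008, -0.045, 0, 0, 0, 0, 1], [0.008, -0.045, 0, 0, 0, 0, 1], [0.008, -0.045, 0, 0, 0, 0, 1], [0.008, -0.045, 0, 0, 0, 0, 1]]}}

```text
t: 15.15
tcp_pos: [0.5374, -0.1188, 0.2816]
tool_rot: [-0.085, 0.996, 0.001, -0.002]
force: [1.0, -0.1, -0.1]
finger_gap: 0.999
gripper_force: 0.0
```

Emit:
{"fn": "drive_tool", "kwargs": {"plan": [[0.008, -0.045, 0, 0, 0, 0, 1], [0.008, -0.045, 0, 0, 0, 0, 1], [0.008, -0.045, 0, 0, 0, 0, 1], [0.008, -0.045, 0, 0, 0, 0, 1], [0.008, -0.042, 0, 0, 0, 0, 1], [0, 0, 0, 0, 0, 6.7, 1], [0, 0, 0, 0, 0, 6.7, 1], [0, 0, 0, 0, 0, 6.7, 1], [0, 0, 0, 0, 0, 0, 1], [0, 0, 0, 0, 0, 0, 1]]}}

```text
t: 16.15
tcp_pos: [0.5366, -0.3425, 0.2821]
tool_rot: [0.089, 0.996, 0.001, -0.002]
force: [-0.4, -0.1, -0.7]
finger_gap: 1.0
gripper_force: 0.0
```

```bash
python3 - <<'E'
from h import *
d=snap("wrist");save(d,"w2.png");C=cloud(d)
p=np.array([.537,-.3433]);pack(C,p,.1,.13);rim(C,p,-10.4,.0500);go(.537,-.3433,.082,79.6)
E
```

```text
pack 0.1157 ((535.996826171875, -343.15618896484375), (57.211524963378906, 82.68922424316406), 79.86019897460938)
z [0.0504 0.0521 0.0541] x% [-52.7  44.3] y% [-38.1  40.7]
[  0 190 296  75  53  45  34  32  28  34  31  31  30  32  28  29  29  32
  32  33  24  31  29  27  28  23   2   2   2] [  0   0   0   0   0 150 155  29  26  26  25  26  22  25  27  26  30  28
  29  28  29  27  27 178 316  32   0   0   1   0]
shift mm [ -0.8  -1.  200.7] turn deg [ 0.09 -0.14  0.2 ] n 5 TCP [ 0.5368 -0.3426  0.2827]
```

View pics/w2.png

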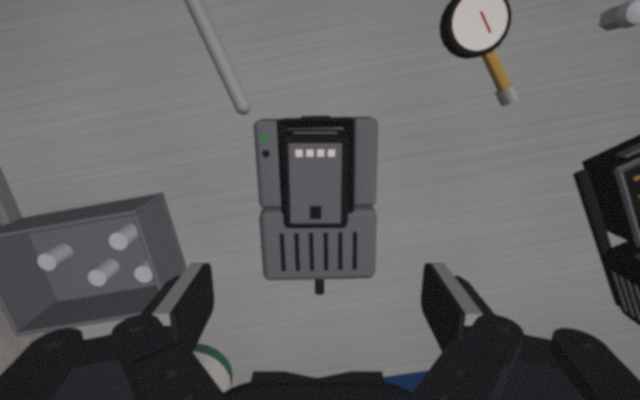

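The wrist view shows the charger bay at (318,180) and its pack with four lit pips. The gauge (475,25) is clear. I grasp the large pack.

Emit:
{"fn": "drive_tool", "kwargs": {"plan": [[0, -0.001, 0.03, 0, 0, 0, 1], [0, 0, 0.045, 0, 0, 0, 1], [0, 0, 0.045, 0, 0, 0, 1], [0, 0, 0.04, 0, 0, 0, 1], [0, 0, 0.02, 0, 0, 0, 1], [0, 0, 0.018, 0, 0, 0, 1], [0, 0, 0, 0, 0, 0, 1], [0, 0, 0, 0, 0, 0, 1], [0, 0, 0, 0, 0, 0, -1], [0, 0, 0, 0, 0, 0, -1]], "newtons": 80}}

```text
t: 17.2
tcp_pos: [0.5378, -0.3446, 0.0878]
tool_rot: [0.09, 0.996, -0.001, 0.001]
force: [-0.0, -0.5, -0.5]
finger_gap: 0.693
gripper_force: 0.0
```

Emit:
{"fn": "drive_tool", "kwargs": {"plan": [[0, 0, 0, 0, 0, 0, -1], [0, 0, 0, 0, 0, 0, -1], [0, 0, 0, 0, 0, 0, -1], [0, 0, 0, 0, 0, 0, -1]]}}

```text
t: 17.6
tcp_pos: [0.5381, -0.3446, 0.0881]
tool_rot: [0.09, 0.996, -0.001, 0.001]
force: [1.4, 1.6, 6.3]
finger_gap: 0.67
gripper_force: 86.6
```

Emit:
{"fn": "drive_tool", "kwargs": {"plan": [[0, 0, -0.01, 0, 0, 0, -1], [0, 0, -0.02, 0, 0, 0, -1], [0, 0, -0.03, 0, 0, 0, -1], [0, 0, -0.03, 0, 0, 0, -1], [0, 0, -0.03, 0, 0, 0, -1], [0, 0, -0.02, 0, 0, 0, -1], [0, 0, 0, 0, 0, 0, -1], [0, 0, 0, 0, 0, 0, -1]]}}

```text
t: 18.4
tcp_pos: [0.5363, -0.3435, 0.2254]
tool_rot: [0.09, 0.996, 0.001, -0.001]
force: [-0.5, 0.7, -5.1]
finger_gap: 0.671
gripper_force: 86.7
```

```bash
python3 - <<'E'
from h import *
go(.627,.0128,.226,106.8);print(manip.sense()["finger_gap"])
C=cloud(snap("top"));rim(C,np.array([.5333,-.3416]),-10.2,.0495);rim(C,np.array([.6256,.0123]),16.8,.0495)
E
```

```text
shift mm [-2.540e+01  3.668e+02 -3.000e-01] turn deg [  0.08  -0.09 -27.13] n 8 TCP [ 0.5363 -0.3435  0.2254]
0.6713462751468795
z [0.0498 0.0519 0.056 ] x% [-24.3  55.5] y% [-36.1  51.1]
[ 0  0  0  0  0  0  0  1  1  4  2  4  0  0  0  0  0  0  0  2  4  2  2  3
  5 19 18  7  6] [ 0  0  0  0  0  2  8  1  1  0  0  0  1  1  4  3  6  5  4  3  4  5  3  8
 15  4  0  1  1  0]
z [0.0497 0.0523 0.0558] x% [-49.4  49.4] y% [-38.   39.4]
[ 0  1 32 24 11  4  9  6  8  8  6  6  6  5  5  3  8  8  5  6  5  9  8  6
 12 21 31  0  0] [ 0  0  0  0  0 24 40 20  6  6  5  6  5  5  6  5  5  7  6  7  8  5 11 39
 37  0  0  0  0  0]
```

Emit:
{"fn": "drive_tool", "kwargs": {"plan": [[-0.002, 0.025, 0, 0, 0, 0, -1], [-0.003, 0.045, 0, 0, 0, 0, -1], [-0.003, 0.045, 0, 0, 0, 0, -1], [-0.003, 0.045, 0, 0, 0, 0, -1], [-0.003, 0.045, 0, 0, 0, 0, -1], [-0.003, 0.045, 0, 0, 0, 0, -1], [-0.003, 0.045, 0, 0, 0, 0, -1], [-0.003, 0.045, 0, 0, 0, 0, -1], [-0.002, 0.027, 0, 0, 0, 0, -1]]}}

```text
t: 19.35
tcp_pos: [0.6262, 0.0164, 0.2237]
tool_rot: [0.089, 0.996, 0.001, -0.003]
force: [-0.1, -0.5, -5.2]
finger_gap: 0.666
gripper_force: 87.0
```

Emit:
{"fn": "drive_tool", "kwargs": {"plan": [[0, 0, 0, 0, 0, -6.8, -1], [0, 0, 0, 0, 0, -6.8, -1], [0, 0, 0, 0, 0, -6.8, -1], [0, 0, 0, 0, 0, -6.7, -1], [0, 0, 0, 0, 0, 0, -1], [0, 0, 0, 0, 0, 0, -1]]}}

```text
t: 19.95
tcp_pos: [0.6265, 0.0126, 0.2246]
tool_rot: [-0.145, 0.989, 0.001, -0.002]
force: [-0.2, -0.6, -5.3]
finger_gap: 0.673
gripper_force: 87.1
```

```bash
python3 - <<'E'
from h import *
go(.627,.0128,.088,106.8)
E
```

```text
shift mm [ -1.   -0.2 136.6] turn deg [ 0.09 -0.18 -0.16] n 3 TCP [0.6265 0.0126 0.2246]
```

Emit:
{"fn": "drive_tool", "kwargs": {"plan": [[0, 0, 0.03, 0, 0, 0, -1], [0, 0, 0.035, 0, 0, 0, -1], [0, 0, 0.025, 0, 0, 0, -1], [0, 0, 0.01, 0, 0, 0, -1], [0, 0, 0.01, 0, 0, 0, -1], [0, 0, 0.01, 0, 0, 0, -1], [0, 0, 0.005, 0, 0, 0, -1], [0, 0, 0, 0, 0, 0, -1], [0, 0, 0, 0, 0, 0, -1]]}}

```text
t: 20.85
tcp_pos: [0.628, 0.0124, 0.102]
tool_rot: [-0.146, 0.989, -0.0, 0.001]
force: [0.3, -0.0, -5.7]
finger_gap: 0.668
gripper_force: 87.2
```

Emit:
{"fn": "drive_tool", "kwargs": {"plan": [[0.001, 0, 0.005, 0, 0, 0, -1], [0, 0, 0.004, 0, 0, 0, -1], [0, 0, 0.002, 0, 0, 0, -1], [0, 0, 0.001, 0, 0, 0, -1], [0, 0, 0, 0, 0, 0, -1]]}}

```text
t: 21.35
tcp_pos: [0.6264, 0.0122, 0.0891]
tool_rot: [-0.146, 0.989, 0.0, -0.0]
force: [0.6, -0.1, -5.0]
finger_gap: 0.672
gripper_force: 87.3
```

Emit:
{"fn": "drive_tool", "kwargs": {"plan": [[0, 0, 0.001, 0, 0, 0, -1], [0, 0, 0.001, 0, 0, 0, -1], [0, 0, 0, 0, 0, 0, -1], [0, 0, 0, 0, 0, 0, -1]]}}

```text
t: 21.75
tcp_pos: [0.6267, 0.0122, 0.0881]
tool_rot: [-0.146, 0.989, -0.0, 0.0]
force: [-1.6, -0.2, 2.8]
finger_gap: 0.671
gripper_force: 88.0
```

Emit:
{"fn": "drive_tool", "kwargs": {"plan": [[0, 0, 0, 0, 0, 0, 1], [0, 0, 0, 0, 0, 0, 1], [0, 0, 0, 0, 0, 0, 1], [0, 0, 0, 0, 0, 0, 1], [0, 0, -0.03, 0, 0, 0, 1], [0, 0, -0.05, 0, 0, 0, 1], [0, 0, -0.05, 0, 0, 0, 1], [0, 0, -0.05, 0, 0, 0, 1], [0, 0, -0.02, 0, 0, 0, 1], [0, 0, 0, 0, 0, 0, 1]]}}

```text
t: 22.75
tcp_pos: [0.6288, 0.0119, 0.2921]
tool_rot: [-0.146, 0.989, -0.001, 0.005]
force: [-0.2, -0.3, 0.7]
finger_gap: 1.002
gripper_force: 0.0
```

```bash
python3 - <<'E'
from h import *
pack(cloud(snap("wrist")),[.6256,.012],.1,.13,.06)
pack(cloud(snap("top")),[.4355,.174],.06,.1);pack(cloud(snap("side")),[.4355,.174],.06,.1)
go(.4355,.1737,.285,99.3)
E
```

```text
pack 0.1157 ((624.4243774414062, 12.245552062988281), (82.50312042236328, 57.1623420715332), 17.12158966064453)
pack 0.0805 ((435.0924072265625, 173.5434112548828), (63.860565185546875, 41.56145477294922), 10.594849586486816)
pack 0.0795 ((435.0145263671875, 172.22666931152344), (65.61866760253906, 44.018218994140625), 7.37556791305542)
shift mm [135.3 209.3   1.4] turn deg [ 0.07 -0.17  7.48] n 5 TCP [0.6254 0.0124 0.2857]
```

Emit:
{"fn": "drive_tool", "kwargs": {"plan": [[0.022, 0.034, 0, 0, 0, 0, 1], [0.022, 0.035, 0, 0, 0, 0, 1], [0.023, 0.035, 0, 0, 0, 0, 1], [0.023, 0.035, 0, 0, 0, 0, 1], [0.023, 0.035, 0, 0, 0, 0, 1], [0.022, 0.035, 0, 0, 0, 6.8, 1], [0, 0, 0, 0, 0, 0, 1], [0, 0, 0, 0, 0, 0, 1]]}}

```text
t: 23.7
tcp_pos: [0.4356, 0.1737, 0.2858]
tool_rot: [-0.088, 0.996, -0.0, -0.002]
force: [0.1, -0.6, -0.0]
finger_gap: 1.0
gripper_force: 0.0
```

```bash
python3 - <<'E'
from h import *
pack(cloud(snap("wrist")),[.4355,.174],.06,.1);go(.436,.174,.063,100)
E
```

```text
pack 0.0816 ((434.9989013671875, 173.87738037109375), (62.76139831542969, 41.32481002807617), 9.2213773727417)
shift mm [2.000e-01 1.000e+00 2.232e+02] turn deg [-0.02 -0.11  0.06] n 5 TCP [0.4368 0.1732 0.2862]
```

Emit:
{"fn": "drive_tool", "kwargs": {"plan": [[0.001, 0.001, 0.03, 0, 0, 0, 1], [0, 0, 0.045, 0, 0, 0, 1], [0, 0, 0.045, 0, 0, 0, 1], [0, 0, 0.045, 0, 0, 0, 1], [0, 0, 0.035, 0, 0, 0, 1], [0, 0, 0.02, 0, 0, 0, 1], [0, 0, 0, 0, 0, 0, 1], [0, 0, 0, 0, 0, 0, 1], [0, 0, 0, 0, 0, 0, -1], [0, 0, 0, 0, 0, 0, -1]], "newtons": 50}}

```text
t: 24.75
tcp_pos: [0.4369, 0.1741, 0.0685]
tool_rot: [-0.087, 0.996, 0.0, 0.001]
force: [0.2, -0.4, 0.1]
finger_gap: 0.692
gripper_force: 0.0
```

Emit:
{"fn": "drive_tool", "kwargs": {"plan": [[0, 0, 0, 0, 0, 0, -1], [0, 0, 0, 0, 0, 0, -1], [0, 0, 0, 0, 0, 0, -1], [0, 0, 0, 0, 0, 0, -1], [0, 0, 0, 0, 0, 0, -1]]}}

```text
t: 25.25
tcp_pos: [0.4365, 0.1742, 0.0685]
tool_rot: [-0.087, 0.996, -0.0, 0.001]
force: [-0.5, -1.1, 5.8]
finger_gap: 0.482
gripper_force: 50.2
```

Emit:
{"fn": "drive_tool", "kwargs": {"plan": [[0, 0, -0.01, 0, 0, 0, -1], [0, 0, -0.02, 0, 0, 0, -1], [0, 0, -0.03, 0, 0, 0, -1], [0, 0, -0.03, 0, 0, 0, -1], [0, 0, -0.03, 0, 0, 0, -1], [0, 0, -0.03, 0, 0, 0, -1], [0, 0, 0, 0, 0, 0, -1], [0, 0, 0, 0, 0, 0, -1]]}}

```text
t: 26.05
tcp_pos: [0.4353, 0.1742, 0.2178]
tool_rot: [-0.087, 0.996, 0.0, 0.0]
force: [-0.3, 0.3, -2.6]
finger_gap: 0.484
gripper_force: 51.7
```

```bash
python3 - <<'E'
from h import *
go(.5345,-.3416,.2,79.8);print(manip.sense()["finger_gap"])
E
```

```text
shift mm [  -8.2 -525.2   17.8] turn deg [1.000e-02 5.000e-02 2.019e+01] n 11 TCP [0.4353 0.1742 0.2178]
0.4844256708106068
```

Emit:
{"fn": "drive_tool", "kwargs": {"plan": [[0, -0.03, 0, 0, 0, 0, -1], [-0.001, -0.045, 0, 0, 0, 0, -1], [-0.001, -0.045, 0, 0, 0, 0, -1], [-0.001, -0.045, 0, 0, 0, 0, -1], [-0.001, -0.045, 0, 0, 0, 0, -1], [-0.001, -0.045, 0, 0, 0, 0, -1], [-0.001, -0.045, 0, 0, 0, 0, -1], [-0.001, -0.045, 0, 0, 0, 0, -1], [-0.001, -0.045, 0, 0, 0, 0, -1], [0, -0.045, 0, 0, 0, 0, -1]]}}

```text
t: 27.05
tcp_pos: [0.5178, -0.2538, 0.2148]
tool_rot: [-0.087, 0.996, 0.002, -0.002]
force: [0.9, 0.8, -3.4]
finger_gap: 0.481
gripper_force: 51.9
```

Emit:
{"fn": "drive_tool", "kwargs": {"plan": [[0, -0.045, 0, 0, 0, 0, -1], [0, -0.045, 0, 0, 0, 0, -1], [0, 0, 0, 0, 0, 6.8, -1], [0, 0, 0, 0, 0, 6.7, -1], [0, 0, 0, 0, 0, 6.7, -1], [0, 0, 0, 0, 0, 0, -1], [0, 0, 0, 0, 0, 0, -1]]}}

```text
t: 27.75
tcp_pos: [0.5338, -0.3407, 0.2153]
tool_rot: [0.088, 0.996, 0.001, -0.002]
force: [-0.3, 0.1, -3.2]
finger_gap: 0.481
gripper_force: 52.3
```

```bash
python3 - <<'E'
from h import *
go(.5345,-.3416,.0855,79.8)
C=cloud(snap("wrist"));rim(C,np.array([.5333,-.3416]),-10.2,.0500)
C=cloud(snap("side"));rim(C,np.array([.5333,-.3416]),-10.2,.0500)
E
```

```text
shift mm [ -1.3  -1.  129.8] turn deg [ 0.12 -0.19  0.12] n 3 TCP [ 0.5338 -0.3407  0.2153]
z [0.0503 0.052  0.0539] x% [-49.2 -13.1] y% [-39.3  38. ]
[  0   0 369 352  93  79  69  69  80  78  48  15   3   0   0   0   0   0
   0   0   0   0   0   0   0   0   0   0   0] [  0   0   0   0   0 177 158  39  36  38  38  40  38  38  40  40  37  37
  36  40  38  38  53 192 102   0   0   0   0   0]
z [0.0503 0.052  0.0548] x% [-49.9  51.3] y% [-39.2  38.2]
[ 0  1 40 18  5  6  6  6  4 10  5  6  5  6  4  3  9  7  6  7  5  6  1  3
  2 14 14  2  1] [ 0  0  0  0  1 38 35  7  6  6  6  7  4  6  6  3  2  3  3  4  4  3  7 37
 14  0  0  0  0  0]
```

Bay centre confirmed. I lower the small pack.

Emit:
{"fn": "drive_tool", "kwargs": {"plan": [[0, -0.001, 0.03, 0, 0, 0, -1], [0, 0, 0.035, 0, 0, 0, -1], [0, 0, 0.02, 0, 0, 0, -1], [0, 0, 0.01, 0, 0, 0, -1], [0, 0, 0.01, 0, 0, 0, -1], [0, 0, 0.01, 0, 0, 0, -1], [0, 0, 0, 0, 0, 0, -1], [0, 0, 0, 0, 0, 0, -1]]}}

```text
t: 28.65
tcp_pos: [0.5348, -0.3428, 0.1028]
tool_rot: [0.089, 0.996, -0.0, 0.0]
force: [0.6, -1.1, -2.4]
finger_gap: 0.482
gripper_force: 52.3
```

Emit:
{"fn": "drive_tool", "kwargs": {"plan": [[0, 0, 0.005, 0, 0, 0, -1], [0, 0, 0.005, 0, 0, 0, -1], [0, 0, 0.003, 0, 0, 0, -1], [0, 0, 0.001, 0, 0, 0, -1], [0, 0, 0, 0, 0, 0, -1]]}}

```text
t: 29.15
tcp_pos: [0.5344, -0.3424, 0.088]
tool_rot: [0.089, 0.996, 0.0, -0.0]
force: [-0.6, -0.0, -1.8]
finger_gap: 0.479
gripper_force: 52.4
```

Emit:
{"fn": "drive_tool", "kwargs": {"plan": [[0, 0, 0.001, 0, 0, 0, -1], [0, 0, 0.001, 0, 0, 0, -1], [0, 0, 0, 0, 0, 0, -1], [0, 0, 0, 0, 0, 0, -1]]}}

```text
t: 29.55
tcp_pos: [0.5345, -0.3425, 0.0863]
tool_rot: [0.089, 0.996, -0.0, 0.0]
force: [0.1, -0.2, -2.8]
finger_gap: 0.485
gripper_force: 52.4
```

Emit:
{"fn": "drive_tool", "kwargs": {"plan": [[0, 0, 0.001, 0, 0, 0, -1], [0, 0, 0.001, 0, 0, 0, -1], [0, 0, 0, 0, 0, 0, -1]]}}

```text
t: 29.85
tcp_pos: [0.5346, -0.3427, 0.0856]
tool_rot: [0.089, 0.996, -0.0, 0.0]
force: [-2.0, 0.5, 4.4]
finger_gap: 0.482
gripper_force: 53.1
```

Emit:
{"fn": "drive_tool", "kwargs": {"plan": [[0, 0, 0, 0, 0, 0, 1], [0, 0, 0, 0, 0, 0, 1], [0, 0, 0, 0, 0, 0, 1], [0, 0, 0, 0, 0, 0, 1], [0, 0, -0.03, 0, 0, 0, 1], [0, 0, -0.05, 0, 0, 0, 1], [0, 0, -0.05, 0, 0, 0, 1], [0, 0, -0.05, 0, 0, 0, 1], [0, 0, -0.01, 0, 0, 0, 1], [0, 0, 0, 0, 0, 0, 1]]}}

```text
t: 30.85
tcp_pos: [0.5355, -0.3434, 0.2773]
tool_rot: [0.089, 0.996, -0.002, 0.003]
force: [0.3, -0.8, -0.1]
finger_gap: 0.999
gripper_force: 0.0
```

Emit:
{"fn": "drive_tool", "kwargs": {"plan": [[0, 0, 0, 0, 0, 0, 1], [0, 0, 0, 0, 0, 0, 1], [0, 0, 0, 0, 0, 0, 1]]}}

```text
t: 31.15
tcp_pos: [0.5336, -0.3418, 0.2719]
tool_rot: [0.089, 0.996, 0.001, -0.002]
force: [-0.7, -0.7, -0.3]
finger_gap: 1.0
gripper_force: 0.0
```

```bash
python3 - <<'E'
from h import *
pack(cloud(snap("wrist")),[.5333,-.3416],.08,.12)
t=snap("top");save(t,"top1.png");T=cloud(t);S=cloud(snap("side"))
for C in(T,S):
    pack(C,[.5333,-.3416],.08,.12);pack(C,[.6256,.0123],.1,.13,.06);pack(C,[.540,.340],.09,.12)
E
```

```text
pack 0.0986 ((532.9109497070312, -342.53704833984375), (41.36952590942383, 62.60614776611328), 79.46941375732422)
pack 0.0976 ((532.3564453125, -341.1881408691406), (41.613346099853516, 64.54275512695312), 78.37108612060547)
pack 0.1148 ((623.9713745117188, 12.798389434814453), (84.43922424316406, 57.89739990234375), 17.074207305908203)
pack 0.1056 ((539.4248046875, 339.77294921875), (71.41552734375, 49.34721374511719), 10.774786949157715)
pack 0.0973 ((531.52685546875, -343.24993896484375), (40.912410736083984, 64.16224670410156), 80.43328094482422)
pack 0.1145 ((623.4930419921875, 11.02362060546875), (86.9878921508789, 58.042930603027344), 15.702526092529297)
pack 0.105 ((538.39990234375, 337.0096435546875), (71.79529571533203, 50.50972366333008), 11.859450340270996)
```

View pics/top1.png

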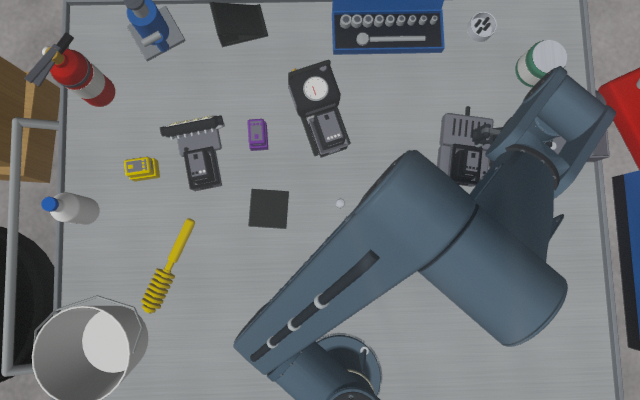

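All three packs read home in their bays. The mat (268,208) is empty, and the nut (340,203) and brush (170,265) are unmoved; the gauge is behind the arm in this view but was never approached.

```bash
python3 -c "
from station import manip
print(manip.sign_off())"
```

```text
the job is handed in; nothing more can be done
None
```

The job is handed in: the large pack is in the inflator, the medium in the lamp and the small on the charger, each measured home in its bay (verdict not shown); the arm stayed clear of the lug nut, gauge and brush, though the gauge was hidden behind it in the last picture.

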